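Lift the packing carrier out of its carton and hold it level

ROBOT

A 6-joint arm with a two-finger parallel gripper is mounted at the origin on the work surface. World frame = base frame: x ahead of the robot, y to its left, z up, the work surface at z = 0. Lengths are in m, angles in degrees, forces in N, time in s.
With the tool pointing down it reaches from about 0.225 to 0.875 m from the base axis. Payload 3.4 kg.
Tool frame: the origin (TCP) lies between the finger pads; the fingertips stand 11 mm ahead of it and the grasp point (between the pads) lies 8 mm behind it (env.tcp_to_tips is the distance from the TCP to the fingertips, in m); z points along the fingers, y is the line along which they close (so a half turn about z gives the same grasp; the last joint's range is limited). The gripper opens to 85 mm and grips with 20 to 120 N. Pads are 22 mm wide; open, the fingers measure 114 mm over their backs; the gripper's body (76 mm by 85 mm) begins 54 mm behind the grasp point. The pads swing forward as they close: fully open they stand 13 mm farther back than shut.
Start: joints at [62.796, 15.808, 86.224, -0, 77.962, -6.933], TCP at [0.199, 0.539, 0.242] pointing down, gripper open.
Joint ranges: [-165.64, 165.64], [-43.16, 119.46], [12.63, 154.43], [-67.54, 247.53], [6.08, 155.33], [-154.97, 154.97]. Speed limits (degrees/s): [147.25, 147.25, 180, 180, 180, 180].

INTERFACE

Orientations are given as a 3x3 rotation matrix whose columns are the frame's x, y, z axes.
In Python, from cell import env, get_image, get_calibration, ticket gives the robot as it stands.
- The arm moves only by the tool send_rows, never from a script. Its argument "steps" is one flat list of numbers, 7 for each row, row after row: the turn, a rotation vector about the tool's x, y, z in degrees, then the shift along the tool's x, y, z in mm, then the finger opening in mm, from 0 to 85.4. In form: [ax, ay, az, tx, ty, tz, jaw, ax, ay, az, tx, ty, tz, jaw, ...]. A call has 1 to 8 rows; each row is the pose to reach, as a shift and turn from the pose commanded when the call began, along the tool's axes at that moment; what a row does not reach only later rows make up. A row lasts 1/12 s, in which the tool goes at most 41.7 mm and 7.16 degrees, less where a joint would pass 70% of its speed; a pose out of reach is approached as far as the arm can. A call with a gripper value outside its range is refused whole. The fingers move at their own pace and stop on an object; "newtons" is the grip in N (left out, the last holds). Time passes only in rows, so rows that repeat a pose let the fingers close. It gives the time, the measured TCP pose, the force, the opening and the grip force at its end, in the units of the state.
- env.get_state(): the state, without advancing time (a new reading comes with each control period).
- get_image(name): name is "scene" or "top"; returns (picture, depth): 400x640x3 uint8, red, green, blue; 400x640 float32, m along the optical axis (not along the pixel's ray), 0 where there is no reading.
- get_calibration(name): a dict with "fx", "fy", "cx", "cy" (pixels), "rvec" (rotation vector, rad) and "tvec" (3), from world to camera coordinates, as OpenCV has them. Camera axes: x right, y down, z forward; pixel columns grow to the right and rows downward; lengths in m; the calibration is good to about 2 mm. A picture is of the moment at which its call begins. get_calibration takes no time and is no camera call.
- ticket.finish_job(): hands the job in; it is judged then, once.
The state is a dict: "time_s": time; "joint_positions": joint angles; "dq": joint speeds; "effort": joint torques, N m; "position": TCP position; "tcp_rot": TCP orientation; "wrist_force": force on the tool from outside, world axes, zero at the start; "wrist_torque": the same for the moment, N m; "gripper_width": finger opening in m; "grip_force": force on a finger pad.
Only numpy, scipy, OpenCV 4.12 (cv2) and the standard library are available. Lean on these libraries where they do the work, as an engineer would, in place of code of your own. Each camera call takes 0.05 s, during which the arm holds its last target. There are 200 camera calls.

TASK

Take the grey plastic carrier by its bar, gripping gently because the thin moulded bar cracks if squeezed hard. Mind that it may not balance at its middle: its three pockets hold things of unequal weight, which you leave untouched. Lift it straight up out of the cardboard carton, keeping it level so that nothing in it tips or falls out, until its underside is about 10 cm above the carton's rim. Finish while holding it there, still and level over the carton, without letting go, and leave the other things on the table where they are.

Things in the scene. Friction and masses are not known exactly. Their poses are not given: they have to be found in the camera images.
- carrier: Open grey plastic carrier, 96 mm (its x) by 276 mm (its y), tray walls 45 mm high. End plates at y = +-135 mm carry a bar over its length. Empty 0.22 kg, centre of mass at x = y = 0; loaded 0.75 to 0.9 kg. Stands loose in the carton, 7 to 35 mm to spare each side. Origin: centre of its underside, z up.
- carrier_mid (a point): Centre of the carrier's inner floor, 5 mm above its underside. Three equal pockets lie side by side along the carrier's y, centred 90 mm to -y, here, and 90 mm to +y, about 85 mm square, each holding one loose thing (bush, jar or cup, in any order).
- carrier_bar (a point): Middle of the bar, 131 mm above the carrier's underside. It runs along the carrier's y, 16 mm thick (x), 22 mm high, 264 mm free length; what is below reaches at most 80 mm above the underside. Pinch it from above anywhere along it. It cracks at about 45 N of grip on each pad; 20 to 35 N holds the load if taken within about 10 mm of the balance point.
- carton: Open cardboard carton, fixed, 150 mm (x) by 330 mm (y), rim 55 mm high, walls and floor 4 mm thick, with two side flaps folded down outside. Origin: centre of its underside, on the table.
- bush: Thick steel bush standing on its end (a ring 64 mm across with a 40 mm hole, 34 mm high), in one of the carrier's pockets. Much the heaviest: 0.48 kg, up to 15 percent more or less. Origin: centre of its underside.
- jar: Closed white jar, 62 mm across, 72 mm high, 0.08 kg, in another pocket. Origin: centre of its underside.
- cup: Empty open white cup, 68 mm across the rim, 60 mm high, 0.04 kg, in the remaining pocket. Origin: centre of its underside.
- plunger1: Bystander: purple plastic plunger 80 mm high standing on its 28 mm flange. Origin: centre of its underside.
- plunger2: Bystander: another such plunger.
- bigtape: Bystander: larger tape roll lying on the table, 110 mm across, 48 mm high. Origin: centre of its underside.
- soda: Bystander: bottle, 64 mm across, 200 mm high, standing. Origin: centre of its underside.
- marker: Bystander: marker pen lying on the table, 130 mm long (y), 18 mm wide, 14 mm high. Origin: centre of its underside.
- pail: Bystander: small empty metal pail, 110 mm across, 110 mm high, standing. Origin: centre of its underside.
- cap: Bystander: red bottle cap, 30 mm across, 14 mm high. Origin: centre of its underside.
There are look-alikes about, which are no part of the job. What is shaped like the cup but black or turquoise is not meant. Several things have the shape of the bush; the one meant has the colours described above.

How it is judged:
By the outcome, as a careful person would: the job done as asked, in the order asked, and still so for the second after the job is handed in, while the arm keeps its last pose, push and grip.
It also fails if it takes over 42 s, if anything falls off the work surface, if the arm or the gripper's body presses on something with over 40 N, if the wrist force passes 120 N, or if a joint passes its speed limit or range.

## Working session

There is one attempt and no reset: what is moved stays moved. The work goes in short steps, Python scripts to look and compute and a tool call to move; the robot and the scene stay as the last step left them, time stands still between calls to the robot, and variables do not carry over. Pictures are saved under pics/ and viewed, at most 10 in all, crops included, and the job is handed in when it is done.

Besides the shell and the picture viewer there is one more tool, called as name(argument=value, ...) on one line, values as JSON. send_rows: Moves the arm, as the interface text tells. Its arguments: {"type":"object","properties":{"steps":{"type":"array","items":{"type":"number"}},"newtons":{"type":"number"}},"required":["steps"]}

```bash
mkdir -p pics
cat > h.py <<'E'
import numpy as np, cv2
from cell import env, get_image, get_calibration, ticket
def grab(n):
    im,d=get_image(n); c=get_calibration(n); np.savez(f'/tmp/{n}.npz',im=im,d=d,**{k:np.array(v) for k,v in c.items()}); return im,d
def load(n): return np.load(f'/tmp/{n}.npz')
def cloud(z):
    d=z['d'];v,u=np.mgrid[:400,:640]
    P=np.stack([(u-z['cx'])/z['fx']*d,(v-z['cy'])/z['fy']*d,d],-1)
    R=cv2.Rodrigues(z['rvec'])[0]
    W=(P-z['tvec'].reshape(3))@R; W[d==0]=np.nan; return W
E
python3 - <<'E'
from h import *
for n in('scene','top'):
    im,d=grab(n); cv2.imwrite(f'pics/{n}0.png',im[:,:,::-1]); c=get_calibration(n); R=cv2.Rodrigues(np.array(c['rvec']))[0]; print(n,-R.T@np.array(c['tvec']).reshape(3),R[2])
s=env.get_state();print(s['time_s'],s['position'],s['tcp_rot'],s['wrist_force'])
E
```

```text
scene [ 0.9781966  -0.69968637  1.04654109] [-0.32700469  0.58021729 -0.74593286]
top [0.33647585 0.03055891 1.43773717] [ 0.17225334  0.00900381 -0.98501153]
0.1 [0.19900558 0.53898197 0.24153566] [[-9.38073129e-01  3.46436526e-01 -7.33227202e-04]
 [ 3.46437250e-01  9.38072047e-01 -1.43762135e-03]
 [ 1.89775396e-04 -1.60261117e-03 -9.99998698e-01]] [0.22796321 0.79662422 0.09053394]
```

View pics/scene0.png

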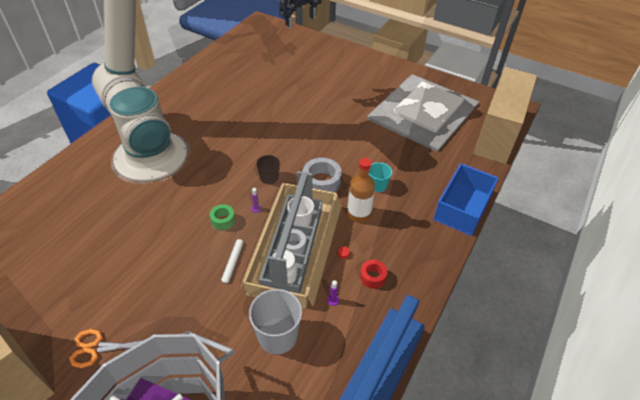

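View pics/top0.png

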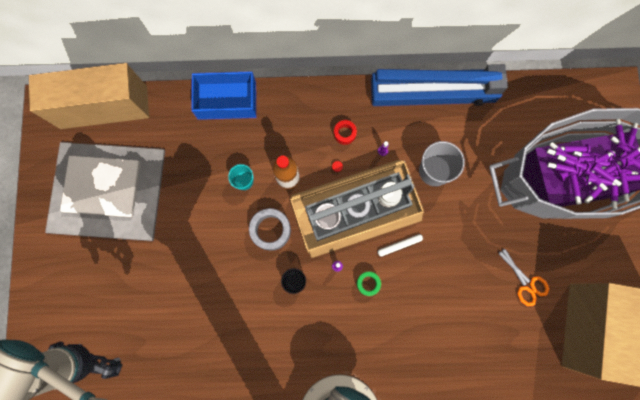

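The carton with the grey carrier is at scene (293,243) and top (357,207). The pail is at scene (276,322), the plungers at scene (255,200) and (333,293), and the bottle at scene (361,195). Ring look-alikes are the green, red and big grey tape rolls. The grey ring in the middle pocket, scene (297,242), looks like the bush. I'll check it in an enlarged crop.

Run:
```python
from h import *
a=load('scene')['im'][165:315,230:350,::-1]; b=load('top')['im'][150:265,280:430,::-1]
a=cv2.resize(a,None,fx=3.3,fy=3.3,interpolation=2); b=cv2.resize(b,None,fx=2.6,fy=2.6,interpolation=2)
o=np.zeros((max(a.shape[0],b.shape[0]),a.shape[1]+b.shape[1],3),np.uint8); o[:a.shape[0],:a.shape[1]]=a; o[:b.shape[0],a.shape[1]:]=b
cv2.imwrite('pics/crop1.png',o);print(o.shape)
for n in('scene','top'):
    z=load(n);W=cloud(z);im=z['im'].astype(int)
    grey=(im.max(-1)-im.min(-1)<30)
    reg=np.zeros((400,640),bool)
    if n=='scene': reg[165:300,245:335]=1
    else: reg[160:255,285:425]=1
    bar=reg&(W[...,2]>.115)&(W[...,2]<.17)&grey
    # near x,y of carton
    P=W[bar]; print(n,len(P),'z pct',np.percentile(P[:,2],[5,50,90,98]))
    t=P[P[:,2]>np.percentile(P[:,2],90)-.010]
    r=cv2.minAreaRect(t[:,:2].astype(np.float32)*1000);print(r, cv2.boxPoints(r).round())
```

```text
(495, 786, 3)
scene 961 z pct [0.12192595 0.14297171 0.14618605 0.14748106]
((552.0320434570312, -68.54811096191406), (39.06459426879883, 277.74176025390625), 18.88898277282715) [[ 489.   57.]
 [ 579. -206.]
 [ 615. -194.]
 [ 526.   69.]]
top 829 z pct [0.13080546 0.14470768 0.14825762 0.15005967]
((554.8980712890625, -67.55184936523438), (38.2650260925293, 275.2917785644531), 19.072792053222656) [[ 492.   56.]
 [ 582. -204.]
 [ 618. -191.]
 [ 528.   69.]]
```

View pics/crop1.png

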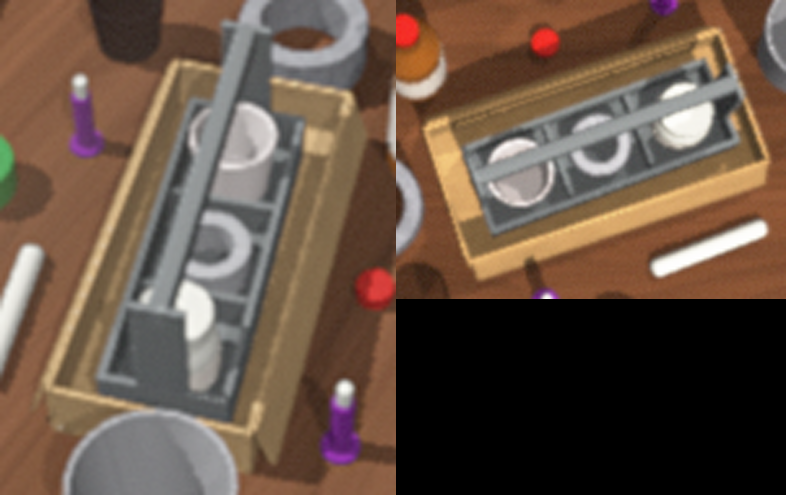

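The middle pocket holds a light steel-grey ring, crop (218,245), sized as the bush. It is the only ring inside the carrier, so it is the one meant. The cup is at the +y end (crop 235,140) and the jar at the -y end (crop 185,330). Next I'll measure the bar line and the load's centre.

Run:
```python
from h import *
c0=np.array([.5535,-.068]);e=np.array([-.326,.945]);e/=np.linalg.norm(e);x=np.array([e[1],-e[0]])
for n in('scene','top'):
    z=load(n);W=cloud(z);im=z['im'].astype(int)
    L=np.stack([(W[...,:2]-c0)@x,(W[...,:2]-c0)@e,W[...,2]],-1)*1000
    inb=(abs(L[...,0])<60)&(abs(L[...,1])<150)
    bar=inb&(L[...,2]>140)&(L[...,2]<152)
    for y in range(-140,141,40):
        m=bar&(abs(L[...,1]-y)<15); 
        if m.sum(): print(n,'bar y',y,'x %.1f (%.1f..%.1f) z %.1f n %d'%(*[f(L[m][:,0]) for f in(np.mean,np.min,np.max)],np.median(L[m][:,2]),m.sum()))
    m=bar&(abs(L[...,0])<60);print('bar y ext',L[m][:,1].min(),L[m][:,1].max())
    br=im.min(-1)>95
    for nm,yc,zl,zh in(('bush',0,37,50),('jar',-90,74,88),('cup',90,60,76)):
        m=inb&(abs(L[...,1]-yc)<45)&(L[...,2]>zl)&(L[...,2]<zh)
        P=L[m]; print(n,nm,m.sum(),'min',P.min(0).round(),'max',P.max(0).round(),'pct y',np.percentile(P[:,1],[3,97]).round(),'x',np.percentile(P[:,0],[3,97]).round(), 'rgb',im[m].mean(0).round())
```

```text
scene bar y -140 x -2.0 (-21.0..17.6) z 143.8 n 74
scene bar y -100 x -1.3 (-9.4..6.6) z 144.2 n 75
scene bar y -60 x -1.2 (-9.6..6.3) z 144.7 n 75
scene bar y -20 x -1.2 (-9.6..6.4) z 144.3 n 71
scene bar y 20 x -0.8 (-9.2..6.7) z 144.2 n 61
scene bar y 60 x -0.9 (-9.8..6.7) z 144.2 n 63
scene bar y 100 x -0.8 (-8.9..6.5) z 144.2 n 52
scene bar y 140 x -1.2 (-20.6..18.3) z 143.6 n 49
bar y ext -138.65686353232803 138.87648818749688
scene bush 383 min [-50. -45.  37.] max [47. 45. 50.] pct y [-43.  44.] x [-48.  46.] rgb [144. 146. 147.]
scene jar 144 min [ -28. -135.   74.] max [ 24. -66.  86.] pct y [-127.  -69.] x [-26.  23.] rgb [223. 223. 217.]
scene cup 139 min [-35.  54.  60.] max [ 31. 135.  76.] pct y [ 56. 134.] x [-34.  29.] rgb [171. 167. 166.]
top bar y -140 x 1.0 (-18.8..20.7) z 143.8 n 53
top bar y -100 x 0.7 (-7.0..9.2) z 145.8 n 72
top bar y -60 x 1.1 (-6.6..9.2) z 145.0 n 73
top bar y -20 x 1.0 (-6.9..9.3) z 145.2 n 72
top bar y 20 x 0.9 (-7.0..9.3) z 145.5 n 73
top bar y 60 x 1.0 (-6.9..9.5) z 145.0 n 74
top bar y 100 x 1.1 (-6.9..8.8) z 145.0 n 70
top bar y 140 x 1.6 (-17.5..20.5) z 145.3 n 53
bar y ext -138.17532746683074 137.61420239741898
top bush 349 min [-47. -45.  37.] max [50. 45. 50.] pct y [-44.  44.] x [-46.  49.] rgb [161. 161. 161.]
top jar 207 min [ -26. -133.   74.] max [ 27. -65.  87.] pct y [-132.  -68.] x [-25.  24.] rgb [232. 231. 224.]
top cup 82 min [-33.  56.  60.] max [ 34. 122.  73.] pct y [ 58. 120.] x [-31.  33.] rgb [217. 210. 207.]
```

Run:
```python
from h import *
c0=np.array([.5535,-.068]);e=np.array([-.326,.945]);e/=np.linalg.norm(e);x=np.array([e[1],-e[0]])
for n in('scene','top'):
    z=load(n);W=cloud(z);im=z['im'].astype(int)
    L=np.stack([(W[...,:2]-c0)@x,(W[...,:2]-c0)@e,W[...,2]],-1)*1000
    m=(abs(L[...,0])<40)&(abs(L[...,1])<46)&(L[...,2]>38)&(L[...,2]<48)&(im.min(-1)>130)
    P=L[m];r=cv2.minEnclosingCircle(P[:,:2].astype(np.float32));print(n,m.sum(),r,np.median(P[:,2]),P.min(0),P.max(0))
s=env.get_state();R=np.array(s['tcp_rot']);p=np.array(s['position'])
# desired: tool y along carrier x; choose nearest
for sg in(1,-1):
    y=np.array([*(sg*x),0]);zz=np.array([0,0,-1.]);xx=np.cross(y,zz);T=np.c_[xx,y,zz]
    print(sg,np.degrees(cv2.Rodrigues(R.T@T)[0].ravel()))
    for by in (0,-7):
        g=np.array([*(c0+e*by/1000),.30]); print(by,g,(R.T@(g-p)*1000).round(1))
```

```text
scene 186 ((2.252894878387451, 0.23643097281455994), 57.065277099609375) 41.25629661784272 [-33.38486385 -45.76550451  38.12950008] [39.56558206 45.61799125 45.91340163]
top 183 ((8.567337036132812, -0.3370110094547272), 54.908905029296875) 42.40096269810647 [-29.0972065  -45.99832198  38.07122117] [39.72414435 45.8516278  47.78979453]
1 [-9.05628474e-02  3.04696310e-02  5.06973617e+01]
0 [ 0.5535 -0.068   0.3   ] [-542.8 -446.7  -57.9]
-7 [ 0.5557828  -0.07461731  0.3       ] [-547.2 -452.1  -57.8]
-1 [-3.68152001e-02 -1.09423358e-01 -1.29302593e+02]
0 [ 0.5535 -0.068   0.3   ] [-542.8 -446.7  -57.9]
-7 [ 0.5557828  -0.07461731  0.3       ] [-547.2 -452.1  -57.8]
```

Run:
```python
from h import *
c0=np.array([.5535,-.068]);e=np.array([-.326,.945]);e/=np.linalg.norm(e);x=np.array([e[1],-e[0]])
S=4;yy,xx=np.mgrid[-45:45:1/S,-48:48:1/S]; out=[]
for n in('scene','top'):
    z=load(n); off=.0011 if n=='top' else -.0011
    P=np.concatenate([c0+x*off+(xx[...,None]*x+yy[...,None]*e)/1000,np.full(xx.shape+(1,),.0425)],-1).reshape(-1,3)
    K=np.array([[z['fx'],0,z['cx']],[0,z['fy'],z['cy']],[0,0,1]],float)
    q=cv2.projectPoints(P,z['rvec'],z['tvec'],K,None)[0].reshape(*xx.shape,2).astype(np.float32)
    o=cv2.remap(z['im'],q[...,0],q[...,1],cv2.INTER_CUBIC)[:,:,::-1].copy()
    cv2.circle(o,(48*S,45*S),32*S,(0,0,255),1); out.append(o)
cv2.imwrite('pics/rect.png',np.hstack(out))
```

```text
(no output)
```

View pics/rect.png

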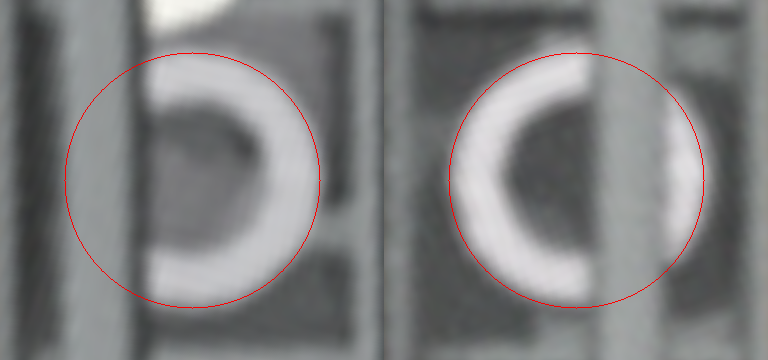

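The bush's centre is about (1,-1) mm in the carrier frame, from the rectified views where the circle is at (192,180) and (576,176). With the jar at y = -97 and the cup at y = +90, the balance point is about y = -6 mm. I'll move above it.

send_rows(steps=[0,0,50.7,-546,-451,-58,60,0,0,50.7,-546,-451,-58,60,0,0,50.7,-546,-451,-58,60,0,0,50.7,-546,-451,-58,60,0,0,50.7,-546,-451,-58,60,0,0,50.7,-546,-451,-58,60,0,0,50.7,-546,-451,-58,60,0,0,50.7,-546,-451,-58,60], newtons=27)

```text
time_s: 0.77
position: [0.3664, 0.2503, 0.2695]
tcp_rot: [[-0.322, 0.947, -0.0], [0.947, 0.322, -0.0], [0.0, -0.0, -1.0]]
wrist_force: [1.3, 0.3, -0.0]
gripper_width: 0.06
grip_force: 0.0
```

```bash
cat > rem.py <<'E'
from h import *
import sys
c0=np.array([.5535,-.068]);e=np.array([-.326,.945]);e/=np.linalg.norm(e);x=np.array([e[1],-e[0]])
s=env.get_state();R=np.array(s['tcp_rot']);p=np.array(s['position'])
y=np.array([*x,0]);zz=np.array([0,0,-1.]);T=np.c_[np.cross(y,zz),y,zz]
g=np.array([*(c0-e*.006),float(sys.argv[1])])
print('turn',np.degrees(cv2.Rodrigues(R.T@T)[0].ravel()).round(2),'shift',(R.T@(g-p)*1000).round(1),s['time_s'],p,s['gripper_width'],s['grip_force'],s['wrist_force'],s['wrist_torque'],np.max(np.abs(s['dq'])))
E
python3 rem.py .3
```

```text
turn [-0.01 -0.   -0.23] shift [-367.6   74.5  -30.5] 0.7667 [0.36641905 0.25028705 0.26949499] 0.05998138033002888 0.0 [ 1.31710064  0.3479499  -0.00320788] [-0.0017382  -0.02726293  0.02895973] 64.80891325136874
```

send_rows(steps=[0,0,-0.2,-367,74,-30,60,0,0,-0.2,-367,74,-30,60,0,0,-0.2,-367,74,-30,60,0,0,-0.2,-367,74,-30,60,0,0,-0.2,-367,74,-30,60,0,0,-0.2,-367,74,-30,60,0,0,-0.2,-367,74,-30,60,0,0,-0.2,-367,74,-30,60])

```text
time_s: 1.43
position: [0.5349, -0.0363, 0.2959]
tcp_rot: [[-0.329, 0.944, -0.001], [0.944, 0.329, 0.0], [0.001, -0.0, -1.0]]
wrist_force: [0.4, 1.7, 1.0]
gripper_width: 0.0598
grip_force: 0.0
```

```bash
python3 rem.py .3
```

```text
turn [-0.02 -0.04  0.16] shift [-42.1   7.2  -4.1] 1.4333 [ 0.53486145 -0.03630251  0.29593765] 0.05982727577951074 0.0 [0.39486956 1.67710901 0.96711239] [ 0.03150798  0.00304584 -0.02690249] 41.52781600462707
```

send_rows(steps=[0,0,0,-20,3,-2,60,0,0,0,-35,6,-3,60,0,0,0,-35,6,-3,60,0,0,0,-35,6,-3,60,0,0,0,-35,6,-3,60])

```text
time_s: 1.85
position: [0.5508, -0.064, 0.2988]
tcp_rot: [[-0.33, 0.944, -0.001], [0.944, 0.33, 0.001], [0.002, -0.001, -1.0]]
wrist_force: [0.2, 0.2, -0.5]
gripper_width: 0.0599
grip_force: 0.0
```

```bash
python3 rem.py .21
python3 - <<'E'
from h import *
o=[]
for n,b in(('scene',(60,290,230,370)),('top',(100,260,250,450))):
    im,d=grab(n);v0,v1,u0,u1=b;a=im[v0:v1,u0:u1,::-1];o.append(cv2.resize(a,(390,int(390*a.shape[0]/a.shape[1])),interpolation=2)[:590])
O=np.zeros((max(i.shape[0] for i in o),780,3),np.uint8)
for k,i in enumerate(o):O[:i.shape[0],k*390:k*390+390]=i
cv2.imwrite('pics/above.png',O)
E
```

```text
turn [-0.05 -0.1   0.25] shift [-10.9   1.3  88.8] 1.85 [ 0.55076781 -0.0639534   0.29884014] 0.05986341806363567 0.0 [ 0.18722627  0.2395032  -0.50812767] [-0.01940145 -0.0347639  -0.01486195] 0.6793853994137339
```

View pics/above.png

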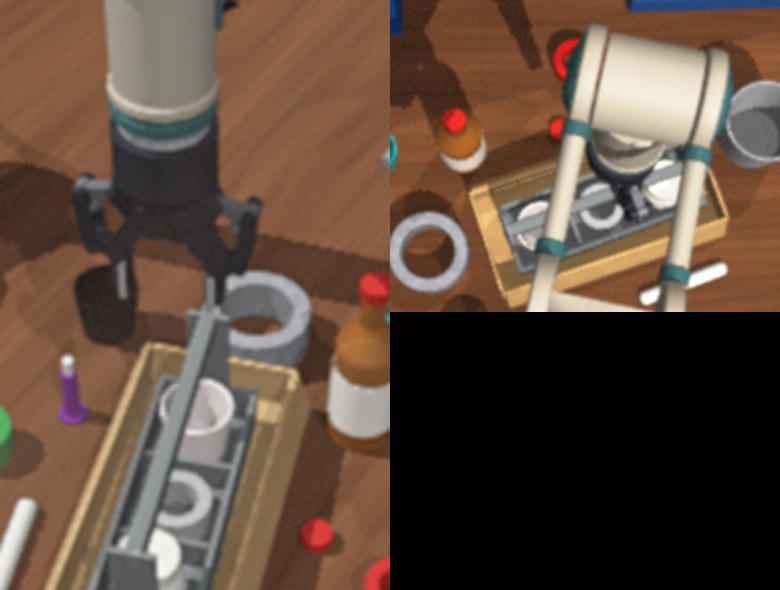

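The gripper (left panel (165,250)) stands open above the bar line and clear of the bottle (360,370). I'll correct by 11 mm and descend.

send_rows(steps=[0,-0.1,0.25,-11,1.3,20,60,0,-0.1,0.25,-11,1.3,45,60,0,-0.1,0.25,-11,1.3,70,60,0,-0.1,0.25,-11,1.3,95,60,0,-0.1,0.25,-11,1.3,115,60,0,-0.1,0.25,-11,1.3,125,60,0,-0.1,0.25,-11,1.3,125,60,0,-0.1,0.25,-11,1.3,125,60])

```text
time_s: 2.62
position: [0.5566, -0.0746, 0.1746]
tcp_rot: [[-0.326, 0.945, 0.001], [0.945, 0.326, -0.002], [-0.002, 0.0, -1.0]]
wrist_force: [-0.5, -0.7, 0.8]
gripper_width: 0.0599
grip_force: 0.0
```

```bash
python3 rem.py .127
python3 - <<'E'
from h import *
im,d=grab('scene');cv2.imwrite('pics/near.png',cv2.resize(im[100:290,220:380,::-1],None,fx=3,fy=3,interpolation=2))
E
```

```text
turn [0.02 0.1  0.01] shift [ 1.3 -0.8 47.6] 2.6167 [ 0.55658304 -0.07462494  0.17458354] 0.059870697981548524 0.0 [-0.48025334 -0.66497604  0.7543869 ] [ 0.0093272  -0.01349326 -0.04928284] 2.0955324642732025
```

View pics/near.png

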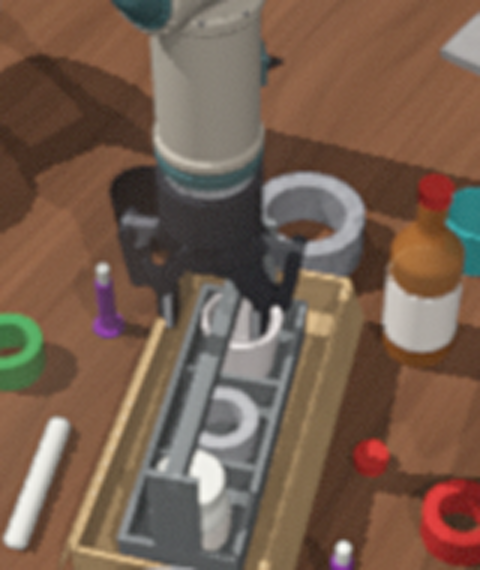

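The fingertips at (168,310) and (265,300) straddle the bar, (228,300). I'll go down to grasp height and close gently.

send_rows(steps=[0,0.1,0,1.3,-0.8,15,60,0,0.1,0,1.3,-0.8,30,60,0,0.1,0,1.3,-0.8,42,60,0,0.1,0,1.3,-0.8,47,60,0,0.1,0,1.3,-0.8,47,60,0,0.1,0,1.3,-0.8,47,45,0,0.1,0,1.3,-0.8,47,30,0,0.1,0,1.3,-0.8,47,24], newtons=20)

```text
time_s: 3.33
position: [0.5562, -0.0746, 0.1283]
tcp_rot: [[-0.325, 0.946, 0.002], [0.946, 0.325, -0.001], [-0.001, 0.002, -1.0]]
wrist_force: [-1.3, -0.1, -0.0]
gripper_width: 0.025
grip_force: 0.0
```

```bash
python3 rem.py .127
```

```text
turn [ 0.12  0.07 -0.05] shift [ 1.2 -0.4  1.3] 3.3333 [ 0.5562123  -0.07462675  0.1283031 ] 0.024950785561014207 0.0 [-1.29477438 -0.05235724 -0.04390378] [-0.03234748  0.01055503  0.02029154] 0.27153696717145276
```

Now close.

send_rows(steps=[0,0,0,1,0,0.5,20,0,0,0,1,0,0.5,18,0,0,0,1,0,0.5,16,0,0,0,1,0,0.5,14,0,0,0,1,0,0.5,10,0,0,0,1,0,0.5,5,0,0,0,1,0,0.5,0,0,0,0,1,0,0.5,0], newtons=20)

```text
time_s: 4.0
position: [0.5547, -0.0735, 0.1269]
tcp_rot: [[-0.325, 0.946, -0.001], [0.946, 0.325, -0.0], [0.0, -0.001, -1.0]]
wrist_force: [-3.5, -0.2, 4.7]
gripper_width: 0.0158
grip_force: 21.0
```

send_rows(steps=[0,0,0,0,0,0,0,0,0,0,0,0,0,0,0,0,0,0,0,0,0,0,0,0,0,0,0,0,0,0,0,0,0,0,0], newtons=27)

```text
time_s: 4.42
position: [0.5546, -0.0735, 0.1269]
tcp_rot: [[-0.325, 0.946, -0.001], [0.946, 0.325, -0.0], [0.0, -0.001, -1.0]]
wrist_force: [-4.3, -0.5, 6.0]
gripper_width: 0.0156
grip_force: 26.7
```

```bash
python3 rem.py .127
```

```text
turn [-0.04 -0.01 -0.05] shift [-0.4  0.7 -0.1] 4.4167 [ 0.55464358 -0.07353299  0.12687984] 0.015639843843420535 26.719739735126495 [-4.34300644 -0.52734008  5.95344582] [-0.05396769  0.54752953 -0.0763347 ] 0.1022332878095679
```

Holding at 27 N. I'll raise it a few mm to test the balance.

send_rows(steps=[0,0,0,0,0,-1,0,0,0,0,0,0,-3,0,0,0,0,0,0,-5,0,0,0,0,0,0,-8,0,0,0,0,0,0,-11,0,0,0,0,0,0,-12,0,0,0,0,0,0,-12,0,0,0,0,0,0,-12,0], newtons=30)

```text
time_s: 5.08
position: [0.5551, -0.0734, 0.1386]
tcp_rot: [[-0.325, 0.946, 0.0], [0.946, 0.325, 0.0], [0.0, 0.0, -1.0]]
wrist_force: [0.2, -0.5, -8.2]
gripper_width: 0.0156
grip_force: 29.4
```

```bash
cat > lvl.py <<'E'
from h import *
c0=np.array([.5535,-.068]);e=np.array([-.326,.945]);e/=np.linalg.norm(e);x=np.array([e[1],-e[0]])
s=env.get_state();h=s['position'][2]-.1269
print('lift',h,s['position'],s['wrist_force'],s['wrist_torque'],s['grip_force'],s['gripper_width'])
for n in('scene','top'):
    grab(n);W=cloud(load(n)); L=np.stack([(W[...,:2]-c0)@x,(W[...,:2]-c0)@e,W[...,2]],-1)*1000
    for y in(-120,-90,-60,60,90,120):
        m=(abs(L[...,0])<9)&(abs(L[...,1]-y)<12)&(abs(L[...,2]-145-h*1000)<14)
        print(n,y,m.sum(),np.median(L[m][:,2]).round(1) if m.sum() else None,end=' | ')
    print()
E
python3 lvl.py
```

```text
lift 0.011714092639994206 [ 0.55508448 -0.07344297  0.13861409] [ 0.19562971 -0.45719842 -8.20035019] [ 0.00590462  0.01391478 -0.01366882] 29.422140419483185 0.015560225350887927
scene -120 73 155.8 | scene -90 70 155.6 | scene -60 67 155.5 | scene 60 0 None | scene 90 0 None | scene 120 2 150.8 | 
top -120 3 147.7 | top -90 0 None | top -60 9 156.3 | top 60 9 158.9 | top 90 65 156.4 | top 120 63 156.7 |
```

It is level to about 0.3 mm along the bar with near-zero moment, and carries 8.2 N. I'll lift 139 mm more, smoothly.

send_rows(steps=[0,0,0,0,0,-2,0,0,0,0,0,0,-6,0,0,0,0,0,0,-12,0,0,0,0,0,0,-20,0,0,0,0,0,0,-28,0,0,0,0,0,0,-36,0,0,0,0,0,0,-44,0,0,0,0,0,0,-52,0])

```text
time_s: 5.85
position: [0.5552, -0.0735, 0.1918]
tcp_rot: [[-0.325, 0.946, 0.001], [0.946, 0.325, -0.0], [-0.0, 0.001, -1.0]]
wrist_force: [0.2, -0.1, -8.9]
gripper_width: 0.0154
grip_force: 29.5
```

send_rows(steps=[0,0,0,0,0,-8,0,0,0,0,0,0,-16,0,0,0,0,0,0,-24,0,0,0,0,0,0,-32,0,0,0,0,0,0,-40,0,0,0,0,0,0,-48,0,0,0,0,0,0,-56,0,0,0,0,0,0,-64,0])

```text
time_s: 6.52
position: [0.555, -0.0735, 0.2554]
tcp_rot: [[-0.325, 0.946, -0.0], [0.946, 0.325, 0.0], [0.0, -0.0, -1.0]]
wrist_force: [-0.7, -0.6, -8.3]
gripper_width: 0.0158
grip_force: 29.5
```

send_rows(steps=[0,0,0,0,0,-8,0,0,0,0,0,0,-14,0,0,0,0,0,0,-19,0,0,0,0,0,0,-22,0,0,0,0,0,0,-23,0,0,0,0,0,0,-23,0,0,0,0,0,0,-23,0,0,0,0,0,0,-23,0])

```text
time_s: 7.18
position: [0.5547, -0.0734, 0.2771]
tcp_rot: [[-0.325, 0.946, -0.001], [0.946, 0.325, 0.0], [0.001, -0.001, -1.0]]
wrist_force: [-0.0, -0.4, -9.2]
gripper_width: 0.0155
grip_force: 29.5
```

```bash
python3 lvl.py
python3 - <<'E'
from h import *
cv2.imwrite('pics/lift.png',cv2.resize(load('scene')['im'][60:310,200:400,::-1],None,fx=2.3,fy=2.3,interpolation=2))
E
```

```text
lift 0.15017723756102963 [ 0.55474508 -0.07341175  0.27707724] [-0.04523166 -0.4086791  -9.17820405] [-0.00535703  0.00913785  0.00838607] 29.496489465236664 0.015548634721065364
scene -120 84 294.3 | scene -90 77 294.7 | scene -60 79 293.8 | scene 60 0 None | scene 90 0 None | scene 120 0 None | 
top -120 1 294.2 | top -90 22 295.2 | top -60 19 295.2 | top 60 11 295.7 | top 90 80 295.1 | top 120 81 295.1 |
```

View pics/lift.png

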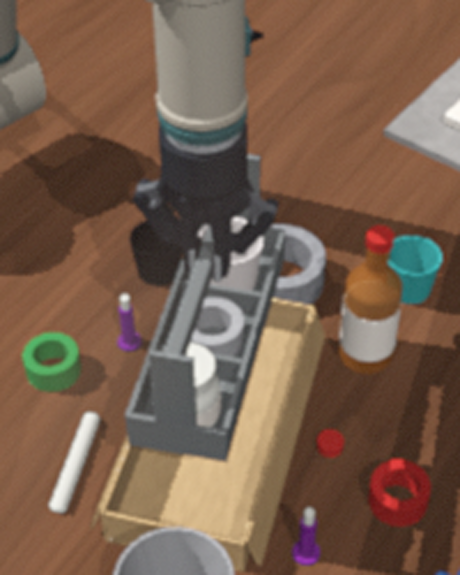

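The carrier (200,340) hangs level above the carton with the cup, bush and jar in place, and the bystanders are undisturbed. Its underside is about 99 mm above the rim. I'll settle briefly and hand in.

send_rows(steps=[0,0,0,0,0,0,0,0,0,0,0,0,0,0,0,0,0,0,0,0,0,0,0,0,0,0,0,0,0,0,0,0,0,0,0,0,0,0,0,0,0,0])

```text
time_s: 7.78
position: [0.5551, -0.0735, 0.2776]
tcp_rot: [[-0.325, 0.946, 0.0], [0.946, 0.325, 0.0], [0.0, 0.0, -1.0]]
wrist_force: [0.0, -0.8, -9.3]
gripper_width: 0.0154
grip_force: 29.5
```

```bash
python3 -c "
from h import *
s=env.get_state();print(s['position'],np.abs(s['dq']).max(),s['grip_force']);print(ticket.finish_job())"
```

```text
[ 0.55505027 -0.07350142  0.27764568] 0.10719160517665591 29.49258327484131
the job is handed in; nothing more can be done
None
```

The job is handed in: the carrier is held still and level over the carton, gripped at about 30 N with its underside about 10 cm above the rim, its contents in place and nothing else on the table moved.

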